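# Raise a board clamp's heavy flap with its lift lever

## Task

The heavy steel flap lying on the circuit board has to be raised and held up with its lift lever. With the fingers, push the upright peg of the sliding bolt away from the lever, as far as it goes, so that the bolt no longer lies beneath the lever; then press the pad on the lever's long end down, all or nearly all the way, and finish while still holding it down so that the flap stays up. Only push and press: do not touch the flap itself, do not lift the lever out of its bracket, and leave the other things on the bench where they stand.

Things in the scene. Friction and masses are not known exactly. Their poses are not given: they have to be found in the camera images.
- fixture: Board clamp fixed to the bench: aluminium base plate 10 mm thick, x -75..135, y -200..240 mm. Origin on the bench under the lever's fulcrum; z up, y along the lever to its long end, x across it to the bolt's side. Fulcrum: two dark cheeks at x +-14..27, y +-22, 77 mm high, notched on top. Bolt guide block: x 55..130, y 120..160, 84 mm high. Nest with circuit board: y -175..-87, under the flap.
- flap: Heavy steel flap 150 (x) x 140 (y) x 12 mm, 1.5 to 2.5 kg, lying level over the circuit board and hinged along its -y edge. Origin on the hinge axis, at x 0, y -185, z 75 mm of the fixture. Tilt 0 when shut; the lever raises it by up to about 0.27 rad. It falls shut when the lever is let go.
- lever: Loose cranked steel bar 22 x 8 mm; its cross pin just rests in the fulcrum's notches. Origin at the pin (x 0, y 0, z 60 mm of the fixture), axes as the fixture's at rest. Short arm 70 mm, level along -y, greased round nose under the flap's edge; long arm 220 mm along +y, rising at 0.30 rad, with the pad. Turns 0.5 rad until its end meets the base plate, only about 0.1 rad if the bolt is beneath.
- pad (a point): Centre of the top face of the black rubber pad (36 mm across, 45 mm along the lever, 10 mm thick) at the end of the long arm; at rest at x 0, y 187, z 123 mm of the fixture. Pressed, it follows an arc of radius 198 mm about the pin and sinks about 95 mm to z about 24 mm, where it is rigid; the flap is up enough below z 45 mm. Pressing takes about 2 to 5 N.
- peg (a point): Centre of the top of the bolt's upright round steel peg, 14 mm diameter, 35 mm tall, standing on the bolt's flat top (bolt top z 84, peg top z 119 mm). Bolt fully in: at x 60, y 140 mm of the fixture; it moves 50 mm along the fixture's +x with the bolt. The lever's long arm has its side at x 11 mm, so 42 mm are free for the fingers between arm and peg.
- bolt (a joint): Travel in m of the sliding steel bolt (18 mm wide, 14 mm thick) along the fixture's +x: 0 fully in, beneath the lever's long arm, its end 22 mm past the arm's middle line; 0.05 fully back at a stop. The arm is free from about 0.036. Starts between 0 and 0.01, takes about 3 N to slide, stays where it is left.
- spool: Bystander: empty grey plastic solder spool, 42 mm diameter, 40 mm high, standing on the base plate on the -x side of the long arm. Origin at the centre of its underside.
- jar: Bystander: small clear jar with lid, 36 mm diameter, 50 mm high, standing on the base plate on the +x side of the long arm, near the fulcrum. Origin at the centre of its underside.
- screwdriver: Bystander: screwdriver 170 mm long with a yellow handle, lying on the bench on the -x side of the clamp. Origin under its middle.
- tape: Bystander: black roll of tape, 68 mm diameter, 19 mm high, lying on the bench on the -x side of the clamp. Origin at the centre of its underside.
- mug: Bystander: steel mug, 76 mm diameter, 95 mm high, standing on the bench beyond the lever's long end. Origin at the centre of its underside.
- vial: Bystander: brown glass bottle, 48 mm diameter, 100 mm high, standing on the bench on the +x side of the clamp. Origin at the centre of its underside.

How it is judged:
By the outcome, as a careful person would: the job done as asked, in the order asked, and still so for the second after the job is handed in, while the arm keeps its last pose, push and grip.
It also fails if it takes over 40 s, if anything falls off the work surface, if the arm or the gripper's body presses on something with over 40 N, if the wrist force passes 120 N, or if a joint passes its speed limit or range.

## Robot

A 6-joint arm with a two-finger parallel gripper is mounted at the origin on the work surface. World frame = base frame: x ahead of the robot, y to its left, z up, the work surface at z = 0. Lengths are in mm, angles in rad, forces in N, time in s.
With the tool pointing down it reaches from about 300 to 775 mm from the base axis. Payload 14.6 kg.
Tool frame: the origin (TCP) lies midway between the tips of the shut fingers; the grasp point (between the pads) lies 19 mm behind it; z points along the fingers, y is the line along which they close (so a half turn about z gives the same grasp; the last joint's range is limited). The gripper opens to 94 mm and grips with 3 to 60 N. Pads are 16 mm wide; open, the fingers measure 119 mm over their backs; the gripper's body (75 mm by 177 mm) begins 78 mm behind the grasp point.
Start: joints at [1.143, 0.3, 1.521, -0, 1.321, -0.067], TCP at [194.159, 514.579, 205.446] pointing down, gripper open.
Joint ranges: [-3.03, 3.03], [-0.79, 2.21], [0.23, 2.52], [-1.04, 4.18], [0, 3.07], [-2.55, 2.55]. Speed limits (rad/s): [2.22, 2.22, 2.57, 3.14, 3.14, 3.14].

## Interface

Orientations are given as [roll, pitch, yaw] about the fixed x, y, z axes, in that order (R = Rz(yaw) Ry(pitch) Rx(roll)).
In Python, from cell import manip, camera gives the robot as it stands.
- The arm moves only by the tool move_arm, never from a script. Its arguments are lists of equal length, an entry for each row: "dp": the shift along the world's x, y, z in mm, a list of three; "rotation": the turn, a rotation vector about the world's x, y, z in rad, a list of three; "hand": the opening, from 0 (shut) to 1 (fully open). A call has 1 to 10 rows; each row shifts and turns the commanded pose from where the row before left it; what a row does not reach is not made up. A row lasts 1/8 s, in which the tool goes at most 62.5 mm and 10.7 degrees, less where a joint would pass 70% of its speed; a pose out of reach is approached as far as the arm can. A call with a gripper value outside its range is refused whole. The fingers move at their own pace and stop on an object; "newtons" is the grip in N (left out, the last holds). Time passes only in rows, so rows that do not move let the fingers close. It gives the time, the measured TCP pose, the force, the opening and the grip force at its end, in the units of the state.
- manip.read_state(): the state, without advancing time (a new reading comes with each control period).
- camera(name): name is "side" or "top" or "wrist"; returns a dict with "image" (384x512x3 uint8, red, green, blue), "fx", "fy", "cx", "cy" (pixels), "R" (3x3) and "t" (3): a world point X has camera coordinates R X + t; the wrist camera has in their place "mount" (4x4, takes a point from camera to tool coordinates, whose origin is the TCP and whose axes are the flange's). Camera axes: x right, y down, z forward; pixel columns grow to the right and rows downward; lengths in mm; the calibration is good to about 2 mm. A picture is of the moment at which its call begins: read the wrist's pose just before it. There is no depth.
- manip.sign_off(): hands the job in; it is judged then, once.
The state is a dict: "clock": time; "joints": joint angles; "qd": joint speeds; "effort": joint torques, N m; "eef_pos": TCP position; "eef_rot": TCP orientation; "wrist_force": force on the tool from outside, world axes, zero at the start; "moment": the same for the moment, N m; "finger_gap": finger opening in mm; "finger_force": force on a finger pad.
Only numpy, scipy, OpenCV 4.12 (cv2) and the standard library are available. Lean on these libraries where they do the work, as an engineer would, in place of code of your own. Each camera call takes 0.05 s, during which the arm holds its last target. There are 200 camera calls.

## Working session

There is one attempt and no reset: what is moved stays moved. The work goes in short steps, Python scripts to look and compute and a tool call to move; the robot and the scene stay as the last step left them, time stands still between calls to the robot, and variables do not carry over. Pictures are saved under pics/ and viewed, at most 10 in all, crops included, and the job is handed in when it is done.

Besides the shell and the picture viewer there is one more tool, called after "Request:" in YAML: its name, and indented under it one key for each argument. move_arm: Moves the arm, as the interface text tells. Its arguments: {"type":"object","properties":{"dp":{"type":"array","items":{"type":"array","items":{"type":"number"}}},"rotation":{"type":"array","items":{"type":"array","items":{"type":"number"}}},"hand":{"type":"array","items":{"type":"number"}},"newtons":{"type":"number"}},"required":["dp","rotation","hand"]}

```bash
mkdir -p pics; python3 - <<'E'
from cell import manip, camera
import cv2,pickle
s=manip.read_state();print(s)
d={}
for n in("side","top"):
    c=camera(n);d[n]=c;cv2.imwrite(f"pics/{n}0.png",cv2.resize(c["image"][:,:,::-1],(800,600),interpolation=cv2.INTER_CUBIC))
    print(n,c["fx"],c["cx"],c["cy"],c["R"],c["t"])
pickle.dump(d,open("c0.pkl","wb"))
E
```

```text
{'clock': 0.0, 'joints': array([ 1.14342387e+00,  3.00500767e-01,  1.52158420e+00,  9.02693455e-06,
        1.32069015e+00, -6.66009890e-02]), 'qd': array([ 4.44155809e-04, -3.43701317e-04,  1.28607602e-04,  3.96696303e-05,
        1.79211952e-03,  9.38773300e-04]), 'effort': array([ 2.11493621e-03, -5.31814098e+01, -3.52730799e+01,  7.08700041e-02,
        2.45360413e-02, -3.86309353e-05]), 'eef_pos': array([194.04001248, 514.35413537, 204.86873521]), 'eef_rot': array([-3.14041339e+00, -8.74191545e-05,  2.78081890e+00]), 'wrist_force': array([-0.17748558,  0.75285882,  0.31059112]), 'moment': array([-0.00877644,  0.05420325, -0.00133104]), 'finger_force': 0.0, 'finger_gap': 94.11178615112702}
side 450.64981416263504 256.8752625362186 203.64377703278953 [[ 0.98566345 -0.16766937 -0.01882962]
 [-0.12209869 -0.63180979 -0.76544647]
 [ 0.11644519  0.75677168 -0.64322402]] [-539.55377518  175.98594686 1012.11453081]
top 404.9023532015488 264.03830919192546 187.45579825625717 [[ 0.01447082 -0.99984846 -0.00967771]
 [-0.98991062 -0.01296127 -0.14109917]
 [ 0.14095236  0.01162189 -0.98994816]] [ 55.39529257 564.89541071 926.63037462]
```

View pics/side0.png

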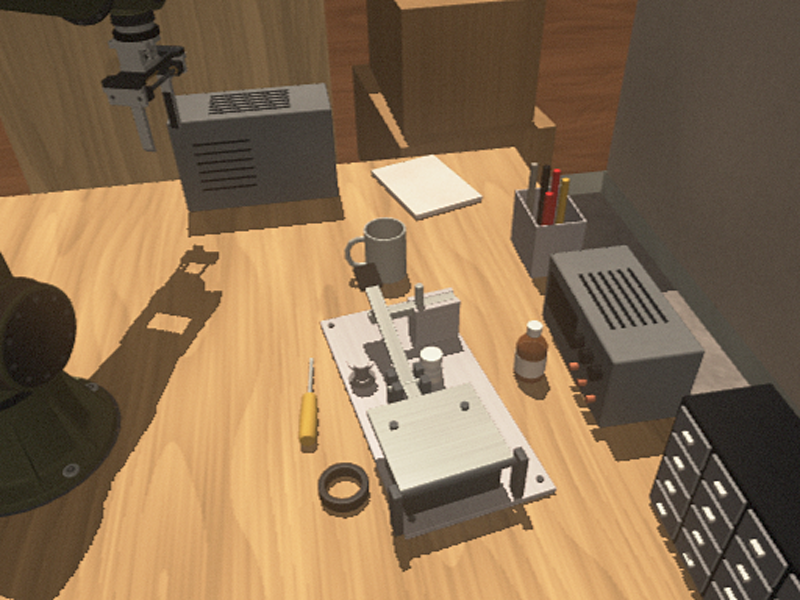

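View pics/top0.png

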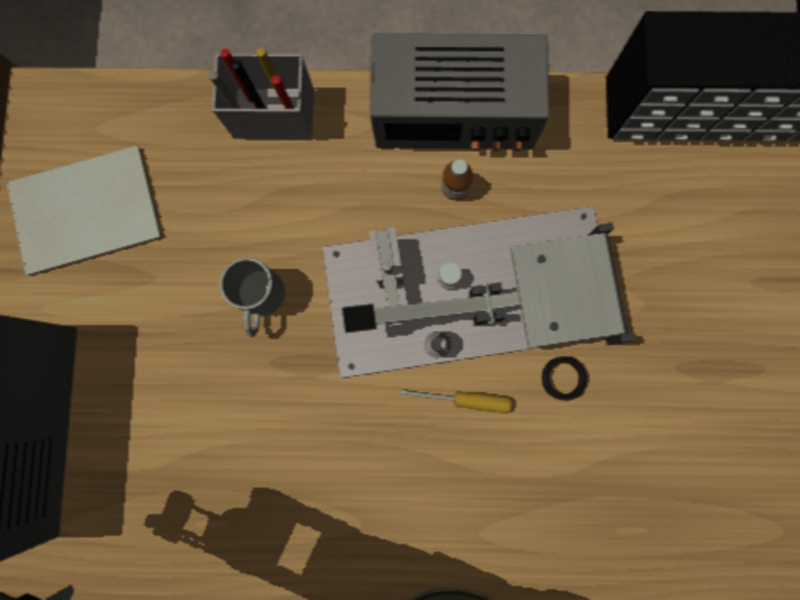

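```bash
cat > h.py <<'E'
import numpy as np,pickle
K=800/512
def proj(c,X):
    p=np.asarray(X)@c["R"].T+c["t"]
    return np.stack([c["fx"]*p[...,0]/p[...,2]+c["cx"],c["fy"]*p[...,1]/p[...,2]+c["cy"]],-1)
def ray_z(c,uv,z):
    d=c["R"].T@np.array([(uv[0]-c["cx"])/c["fx"],(uv[1]-c["cy"])/c["fy"],1]);o=-c["R"].T@c["t"]
    return o+d*(z-o[2])/d[2]
def f2w(p,X):
    X=np.asarray(X,float);c,s=np.cos(p[2]),np.sin(p[2])
    return np.stack([p[0]+c*X[...,0]-s*X[...,1],p[1]+s*X[...,0]+c*X[...,1],X[...,2]],-1)
E
python3 - <<'E'
from h import *
from scipy.optimize import least_squares
import cv2
d=pickle.load(open("c0.pkl","rb"))
F=[("top",(323,248),(135,240,10)),("top",(342,377),(-75,240,10)),("top",(594,208),(135,-200,10)),
("top",(359,318),(0,187,123)),("side",(321,322),(-75,240,10)),("side",(554,490),(135,-200,10)),("side",(367,275),(0,187,123))]
r=lambda p:np.concatenate([proj(d[n],f2w(p,X))-np.array(u)/K for n,u,X in F])
s=least_squares(r,[500,0,0],loss="soft_l1");p=s.x;print(p,np.round(r(p).reshape(-1,2),1).tolist());np.save("p.npy",p)
for n,u in(("top",(387,262)),("side",(419,288))):
    w=ray_z(d[n],np.array(u)/K,119);c,q=np.cos(p[2]),np.sin(p[2]);e=w[:2]-p[:2];print("peg",n,w,c*e[0]+q*e[1],-q*e[0]+c*e[1])
im=d["top"]["image"][:,:,::-1][130:250,190:350];im=cv2.resize(im,None,fx=5,fy=5,interpolation=cv2.INTER_CUBIC);cv2.imwrite("pics/topc.png",im)
b=proj(d["top"],f2w(p,[[60,140,119],[0,187,123]]));print((b-[190,130])*5)
E
```

```text
[ 5.46337816e+02 -5.00911164e+01  1.58277933e-01] [[-0.3, -1.2], [-1.7, 0.4], [0.4, -0.6], [0.7, -0.3], [-2.0, -0.7], [0.2, 0.3], [-0.6, 0.4]]
peg top [596.50619602  99.01101565 119.        ] 73.04244918218264 139.330946873344
peg side [592.76045292  92.76465158 119.        ] 68.35898841658573 133.75305741851776
[[290.96935001 217.40308333]
 [202.41932912 365.9022233 ]]
```

View pics/topc.png

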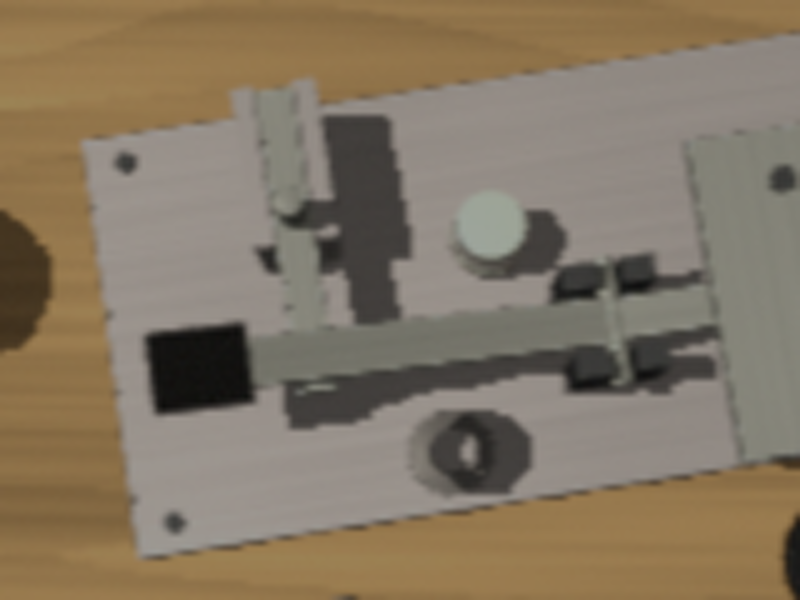

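```bash
python3 - <<'E'
from h import *
from scipy.optimize import least_squares
d=pickle.load(open("c0.pkl","rb"))
t=lambda u,v:((190+u/5)*K,(130+v/5)*K)
F=[("top",t(83,142),(135,240,10)),("top",t(140,557),(-75,240,10)),("top",(594,208),(135,-200,10)),
("top",t(200,367),(0,187,123)),("side",(321,322),(-75,240,10)),("side",(554,490),(135,-200,10)),("side",(367,275),(0,187,123))]
r=lambda p:np.concatenate([proj(d[n],f2w(p,X))-np.array(u)/K for n,u,X in F])
p=least_squares(r,[500,0,0],loss="soft_l1").x;print(p,np.round(r(p).reshape(-1,2),1).tolist());np.save("p.npy",p)
print(np.round(f2w(p,[[38,140,0],[66,140,0],[95,140,0],[0,187,123],[0,195,24]]),1).tolist(), "ex",np.cos(p[2]),np.sin(p[2]))
w=ray_z(d["top"],np.array(t(289,202))/K,119);print("peg",w)
E
```

```text
[ 5.46370834e+02 -4.99825036e+01  1.57902998e-01] [[-0.2, -0.9], [-0.9, 0.2], [0.4, -0.6], [0.4, -0.3], [-1.9, -0.7], [0.2, 0.3], [-0.6, 0.3]]
[[561.9, 94.3, 0.0], [589.5, 98.7, 0.0], [618.2, 103.2, 0.0], [517.0, 134.7, 123.0], [515.7, 142.6, 24.0]] ex 0.9875592031222593 0.15724764013659512
peg [590.40731546  98.62307512 119.        ]
```

Request:
move_arm:
  dp:
    - [36.8,-42,0]
    - [36.8,-42,0]
    - [36.8,-42,0]
    - [36.8,-42,0]
    - [36.8,-42,0]
    - [36.8,-42,0]
    - [36.8,-42,0]
    - [36.8,-42,0]
    - [36.8,-42,0]
    - [36.8,-42,0]
  rotation:
    - [0,0,0.052]
    - [0,0,0.052]
    - [0,0,0.052]
    - [0,0,0.052]
    - [0,0,0.052]
    - [0,0,0.052]
    - [0,0,0.052]
    - [0,0,0.052]
    - [0,0,0.052]
    - [0,0,0.052]
  hand: [0,0,0,0,0,0,0,0,0,0]
  newtons: 30

```text
clock: 1.35
eef_pos: [563.1, 93.0, 205.2]
eef_rot: [3.142, -0.0, -2.981]
wrist_force: [0.2, 0.6, 0.3]
finger_gap: 0.8
finger_force: 0.0
```

Request:
move_arm:
  dp:
    - [-1,1,-40]
    - [0,0,-20]
    - [0,0,0]
  rotation:
    - [0,0,0]
    - [0,0,0]
    - [0,0,0]
  hand: [0,0,0]

```text
clock: 1.72
eef_pos: [560.4, 95.4, 144.0]
eef_rot: [3.141, -0.003, -2.983]
wrist_force: [-0.1, 0.2, 0.5]
finger_gap: 0.4
finger_force: 0.0
```

```bash
python3 - <<'E'
from cell import manip, camera
import cv2,numpy as np
w=camera("wrist")["image"];s=camera("side")["image"][120:300,180:390]
print(manip.read_state()["eef_pos"])
a=cv2.resize(s,(560,480),interpolation=cv2.INTER_CUBIC)
cv2.imwrite("pics/side1.png",a[:,:,::-1]);cv2.imwrite("pics/w1.png",w[:,:,::-1])
E
```

```text
[561.39502281  95.70780741 146.19894035]
```

View pics/side1.png

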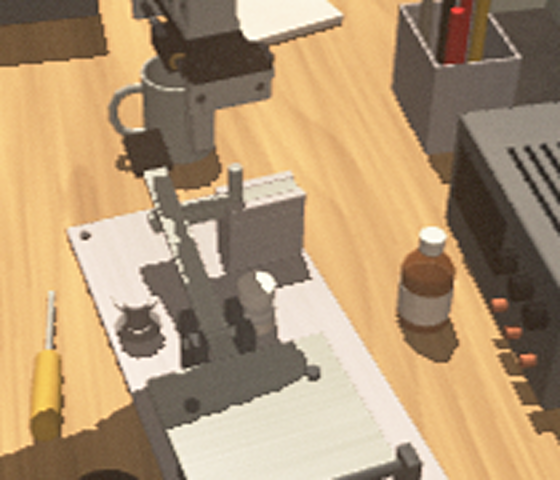

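View pics/w1.png

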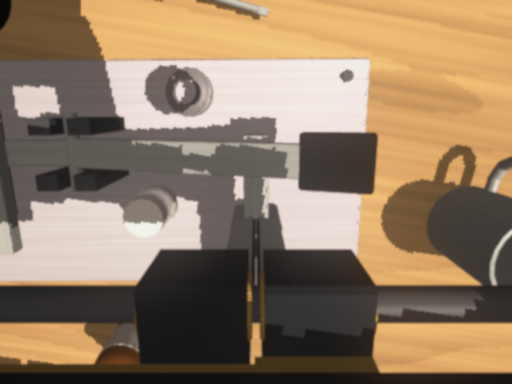

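```bash
python3 - <<'E'
from h import *
from cell import manip, camera
d=pickle.load(open("c0.pkl","rb"))
print((proj(d["side"],[[561.4,95.7,146.2],[561.4,95.7,246]])-[180,120])*8/3)
c=camera("wrist");M=np.linalg.inv(c["mount"]);print(c["mount"],c["fx"])
for P in([0,0,0],[8,12.5,0],[-8,-12.5,0],[8,12.5,-60],[8,38,-97],[-8,12,-60]):
    q=M@[*P,1];print(P,c["fx"]*q[0]/q[2]+c["cx"],c["fy"]*q[1]/q[2]+c["cy"])
E
```

```text
[[199.30865244 149.14727131]
 [196.66294654  51.79061034]]
[[-4.92141053e-04 -9.73414555e-01 -2.29049912e-01  6.53752968e+01]
 [ 9.99999876e-01 -4.96064095e-04 -4.04496190e-05  5.41613641e-01]
 [-7.42491897e-05 -2.29049904e-01  9.73414678e-01 -1.79498268e+02]
 [ 0.00000000e+00  0.00000000e+00  0.00000000e+00  1.00000000e+00]] 341.82890741723327
[0, 0, 0] 254.62940498745374 230.84929953327367
[8, 12.5, 0] 277.35705493912945 217.06480615884988
[-8, -12.5, 0] 232.33674575267554 244.36996771381428
[8, 12.5, -60] 287.19704342092626 265.44236260098523
[8, 38, -97] 392.6774267250813 325.3744642964733
[-8, 12, -60] 285.06281108431574 303.3641045073929
```

Request:
move_arm:
  dp:
    - [0.5,-1.5,-26]
    - [0,0,-26]
    - [0,0,0]
  rotation:
    - [0,0,0]
    - [0,0,0]
    - [0,0,0]
  hand: [0,0,0]

```text
clock: 2.25
eef_pos: [561.2, 94.1, 93.0]
eef_rot: [3.142, -0.002, -2.982]
wrist_force: [-0.6, -0.4, 0.8]
finger_gap: 0.5
finger_force: 0.0
```

Request:
move_arm:
  dp:
    - [7,1.1,0]
    - [7,1.1,0]
    - [7,1.1,0]
    - [7,1.1,0]
    - [7,1.1,0]
  rotation:
    - [0,0,0]
    - [0,0,0]
    - [0,0,0]
    - [0,0,0]
    - [0,0,0]
  hand: [0,0,0,0,0]

```text
clock: 2.88
eef_pos: [597.1, 99.7, 93.5]
eef_rot: [3.142, -0.0, -2.982]
wrist_force: [-3.0, 0.3, 3.5]
finger_gap: 0.8
finger_force: 1.5
```

Request:
move_arm:
  dp:
    - [7,1.1,0]
    - [6,1,0]
    - [4,0.6,0]
    - [2,0.3,0]
    - [0,0,0]
  rotation:
    - [0,0,0]
    - [0,0,0]
    - [0,0,0]
    - [0,0,0]
    - [0,0,0]
  hand: [0,0,0,0,0]

```text
clock: 3.5
eef_pos: [615.8, 102.6, 93.3]
eef_rot: [-3.141, 0.0, -2.982]
wrist_force: [-0.0, 0.2, -0.3]
finger_gap: 0.4
finger_force: 0.0
```

Request:
move_arm:
  dp:
    - [2,0.3,0]
    - [2,0.3,0]
    - [0,0,0]
  rotation:
    - [0,0,0]
    - [0,0,0]
    - [0,0,0]
  hand: [0,0,0]

```text
clock: 3.88
eef_pos: [618.7, 103.0, 93.3]
eef_rot: [-3.142, -0.003, -2.982]
wrist_force: [-10.6, -1.1, 4.9]
finger_gap: 0.3
finger_force: 5.3
```

Request:
move_arm:
  dp:
    - [1.5,0.2,0]
    - [0,0,0]
  rotation:
    - [0,0,0]
    - [0,0,0]
  hand: [0,0]

```text
clock: 4.12
eef_pos: [618.9, 103.1, 93.2]
eef_rot: [3.142, -0.006, -2.982]
wrist_force: [-21.7, -3.3, 9.6]
finger_gap: 0.2
finger_force: 10.8
```

```bash
python3 - <<'E'
from cell import manip, camera
import cv2
s=camera("side")["image"][120:300,180:390]
print(manip.read_state()["eef_pos"])
cv2.imwrite("pics/side2.png",cv2.resize(s,(700,600),interpolation=cv2.INTER_CUBIC)[:,:,::-1])
E
```

```text
[618.93082702 103.04855597  93.18628738]
```

View pics/side2.png

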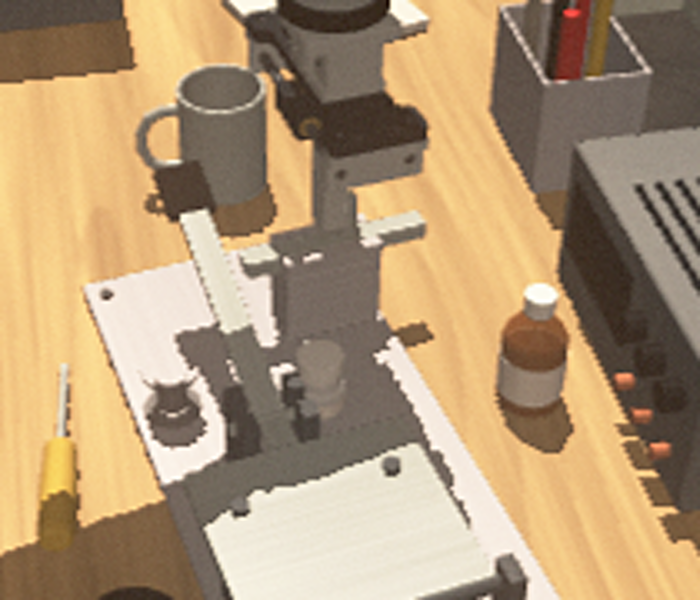

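Request:
move_arm:
  dp:
    - [-4,-0.6,0]
    - [-4,-0.6,20]
    - [0,0,40]
    - [-32,11,5]
    - [-32,11,0]
    - [-31.5,10.5,0]
    - [0,0,0]
    - [0,0,0]
  rotation:
    - [0,0,0]
    - [0,0,0]
    - [0,0,0]
    - [0,0,0]
    - [0,0,0]
    - [0,0,0]
    - [0,0,0]
    - [0,0,0]
  hand: [0,0,0,0,0,0,0,0]

```text
clock: 5.18
eef_pos: [518.6, 134.6, 159.6]
eef_rot: [-3.142, 0.002, -2.982]
wrist_force: [0.3, 0.6, 1.3]
finger_gap: 0.1
finger_force: 0.0
```

```bash
python3 - <<'E'
import numpy as np
from h import *
p=np.load("p.npy")
for z in(123,110,95,80,65,50,40,30,24): 
    r=198;y=np.sqrt(r*r-(z-60)**2);print(z,np.round(f2w(p,[0,y,z]),1))
from cell import manip
print(manip.read_state()["eef_pos"])
E
```

```text
123 [516.9 135.4 123. ]
110 [516.2 139.2 110. ]
95 [515.7 142.5  95. ]
80 [515.4 144.6  80. ]
65 [515.2 145.5  65. ]
50 [515.3 145.3  50. ]
40 [515.4 144.6  40. ]
30 [515.6 143.3  30. ]
24 [515.8 142.3  24. ]
[518.56180085 134.59740475 159.60001285]
```

Request:
move_arm:
  dp:
    - [-1.5,0.5,-15]
    - [0,0,-10]
    - [0,1,-7]
    - [0,2,-8]
    - [-0.3,2,-8]
    - [0,0,0]
  rotation:
    - [0,0,0]
    - [0,0,0]
    - [0,0,0]
    - [0,0,0]
    - [0,0,0]
    - [0,0,0]
  hand: [0,0,0,0,0,0]

```text
clock: 5.92
eef_pos: [515.8, 140.5, 110.1]
eef_rot: [3.141, -0.0, -2.982]
wrist_force: [-0.5, 1.0, 4.0]
finger_gap: 0.5
finger_force: 1.8
```

Request:
move_arm:
  dp:
    - [0,1.2,-7]
    - [0,1.2,-8]
    - [0,1,-8]
    - [0,0.8,-8]
    - [0,0.5,-8]
    - [0,0.3,-8]
    - [0,0,-8]
    - [0,0,0]
  rotation:
    - [0,0,0]
    - [0,0,0]
    - [0,0,0]
    - [0,0,0]
    - [0,0,0]
    - [0,0,0]
    - [0,0,0]
    - [0,0,0]
  hand: [0,0,0,0,0,0,0,0]

```text
clock: 6.92
eef_pos: [515.5, 144.9, 54.6]
eef_rot: [-3.141, -0.001, -2.982]
wrist_force: [-0.3, 2.1, 2.2]
finger_gap: 0.4
finger_force: 1.1
```

Request:
move_arm:
  dp:
    - [0,-0.3,-8]
    - [0,-0.7,-8]
    - [0,-0.8,-6]
    - [0,-0.4,-3]
    - [0,0,0]
  rotation:
    - [0,0,0]
    - [0,0,0]
    - [0,0,0]
    - [0,0,0]
    - [0,0,0]
  hand: [0,0,0,0,0]

```text
clock: 7.55
eef_pos: [515.7, 142.8, 30.2]
eef_rot: [-3.141, -0.001, -2.982]
wrist_force: [-0.4, 1.7, 1.2]
finger_gap: 0.6
finger_force: 0.7
```

Request:
move_arm:
  dp:
    - [0,-0.3,-2]
    - [0,-0.3,-2]
    - [0,0,0]
  rotation:
    - [0,0,0]
    - [0,0,0]
    - [0,0,0]
  hand: [0,0,0]

```text
clock: 7.92
eef_pos: [515.8, 142.3, 26.4]
eef_rot: [-3.141, -0.0, -2.982]
wrist_force: [-1.5, 0.6, 2.4]
finger_gap: 0.5
finger_force: 1.3
```

```bash
python3 - <<'E'
from cell import manip, camera
import cv2
s=camera("side")["image"][120:345,150:390]
st=manip.read_state();print(st["eef_pos"],st["wrist_force"])
cv2.imwrite("pics/side3.png",cv2.resize(s,(640,600),interpolation=cv2.INTER_CUBIC)[:,:,::-1])
E
```

```text
[515.85005324 142.26544962  26.39407337] [0.1674625  1.0908723  2.33102318]
```

View pics/side3.png

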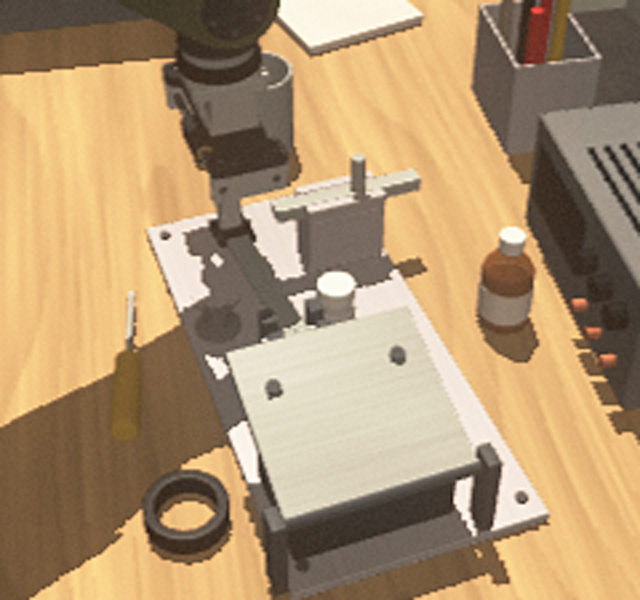

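Request:
move_arm:
  dp:
    - [0,0,-1]
    - [0,0,-0.7]
    - [0,0,0]
    - [0,0,0]
  rotation:
    - [0,0,0]
    - [0,0,0]
    - [0,0,0]
    - [0,0,0]
  hand: [0,0,0,0]

```text
clock: 8.48
eef_pos: [516.1, 142.2, 25.2]
eef_rot: [-3.141, 0.0, -2.982]
wrist_force: [-1.7, -0.7, 9.4]
finger_gap: 0.2
finger_force: 4.4
```

The lever is against its stop, held down with about 9 N. The bolt is fully back and the flap is up.

```bash
python3 -c "
from cell import manip
print(manip.sign_off())"
```

```text
the job is handed in; nothing more can be done
None
```

The job is handed in: the bolt is pushed back to its stop, and the lever pad is held down against its stop at about 9 N with the flap raised, after about 8.5 s of the 40 s allowed.

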